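Sort a stack of stripped controller parts

ROBOT

A 6-joint arm with a two-finger parallel gripper is mounted at the origin on the work surface. World frame = base frame: x ahead of the robot, y to its left, z up, the work surface at z = 0. Lengths are in m, angles in degrees, forces in N, time in s.
With the tool pointing down it reaches from about 0.4 to 0.825 m from the base axis. Payload 7 kg.
Tool frame: the origin (TCP) lies between the finger pads; the fingertips stand 25 mm ahead of it and the grasp point (between the pads) lies 6 mm ahead of it; z points along the fingers, y is the line along which they close (so a half turn about z gives the same grasp; the last joint's range is limited). The gripper opens to 88 mm and grips with 3 to 60 N. Pads are 19 mm wide; open, the fingers measure 130 mm over their backs; the gripper's body (78 mm by 193 mm) begins 47 mm behind the grasp point.
Start: joints at [-50.93, 20.546, 0.682, 0, -70.136, -16.507], TCP at [0.259, -0.623, 0.252] pointing down, gripper open.
Joint ranges: [-176.03, 176.03], [-82.01, 121.73], [-58.28, 71.71], [-173.87, 95.51], [-174.79, -0.11], [-173.66, 173.66]. Speed limits (degrees/s): [136.94, 136.94, 172.46, 180, 180, 180].

INTERFACE

Orientations are given as [roll, pitch, yaw] about the fixed x, y, z axes, in that order (R = Rz(yaw) Ry(pitch) Rx(roll)).
In Python, from plant import status, optics, job gives the robot as it stands. The module is installed in compiled form; this text tells all that it offers.
- The arm moves only by the tool step_hand, called as name(argument=value, ...), one argument or row to a line, values as JSON. Schema: {"type":"object","properties":{"rows":{"type":"array","items":{"type":"array","prefixItems":[{"type":"array","items":{"type":"number"},"minItems":3,"maxItems":3},{"type":"number"},{"type":"number"}],"minItems":3,"maxItems":3},"minItems":1,"maxItems":8},"only":{"type":"string"},"quiet":{"type":"boolean"},"lines":{"type":"string"}},"required":["rows"],"additionalProperties":false}. rows is a list of rows, 1 to 8 of them, each written [[dx, dy, dz], turn, opening]: dx, dy, dz in m, then a turn about the tool's z in degrees, then the finger opening in m; each row is the pose to reach, as a shift and turn from the pose commanded when the call began, along the tool's axes at that moment; what a row does not reach only later rows make up. A row lasts 1/8 s, in which the tool goes at most 0.0625 m and 10.7 degrees, less where a joint would pass 70% of its speed; a pose out of reach is approached as far as the arm can. The fingers move at their own pace and stop on an object; the grip force is fixed at half the most. Time passes only in rows, so rows that do not move let the fingers close. The tool returns the time, the measured TCP pose, the force, the opening and the grip force at its end. only (a regular expression) keeps the lines of the reply that match it, lines (a string "A,B") keeps lines A to B, and quiet returns only ok. Input that does not fit is refused with a message, and nothing moves.
- status.get_obs(): the state, without advancing time (a new reading comes with each control period).
- optics.snapshot(name): name is "scene" or "side" or "wrist"; returns a dict with "frame" (400x640x3 uint8, red, green, blue), "z_map" (400x640 float32, m along the optical axis (not along the pixel's ray), 0 where there is no reading), "fovy" (degrees; the focal length in pixels is half the picture's height over the tangent of half this angle, whatever the lens; pixels are square), "cx", "cy" (the principal point, pixels), "R" (3x3) and "t" (3): a world point X has camera coordinates R X + t; the wrist camera has in their place "T_tool_cam" (4x4, takes a point from camera to tool coordinates, whose origin is the TCP and whose axes are the flange's). Camera axes: x right, y down, z forward; pixel columns grow to the right and rows downward; lengths in m; the calibration is good to about 2 mm. A picture is of the moment at which its call begins: read the wrist's pose just before it.
- job.close_job(): hands the job in; it is judged then, once.
The state is a dict: "clock": time; "joint_pos": joint angles; "qvel": joint speeds; "tau": joint torques, N m; "tool_pos": TCP position; "orientation": TCP orientation; "force": force on the tool from outside, world axes, zero at the start; "moment": the same for the moment, N m; "opening": finger opening in m; "gripper_force": force on a finger pad.
Only numpy, scipy, OpenCV 4.12 (cv2) and the standard library are available. Lean on these libraries where they do the work, as an engineer would, in place of code of your own. Each camera call takes 0.05 s, during which the arm holds its last target. There are 200 camera calls.

TASK

Take the stack of stripped controller parts apart and lay each part out, right side up and released: the red relay on the green mat, the black fuse box on the yellow mat and the finned aluminium heat sink on the blue mat, each flat inside its white painted outline and lined up with it. The gold-coloured steel cover plate goes to drain on the sloped plywood board, flat on the slope between the two red lines, lengthwise down the slope with its short end resting against the cleat at the low end. Do not drop or tip over any part, and leave the valve and the orange can where they stand.

Things in the scene. Friction and masses are not known exactly. Their poses are not given: they have to be found in the camera images.
- relay: Red plastic relay block with two brass strips on top, 46 x 34 x 30 mm high, 50 to 100 g. On top of the stack, lying on the fuse box. Origin: centre of the underside; x along the length, y across the width, z up.
- fusebox: Black plastic fuse box with small coloured fuses at both ends of its top, 76 x 46 x 26 mm high, 90 to 180 g. Second from the top, lying on the cover plate. Origin: centre of the underside; x along the length, y across the width, z up.
- cover: Flat gold-coloured (yellow zinc) steel cover plate, four small black discs and a dark panel flush in its top, 100 x 56 x 16 mm high, 175 to 350 g. Third from the top, lying on the heat sink. Origin: centre of the underside; x along the length, y across the width, z up.
- heatsink: Aluminium heat sink, 128 x 62 x 30 mm high, seven upright fins 4 mm thick along its length, 250 to 490 g. At the bottom of the stack, on the table. Parts are centred within 4 mm on one another, each turned up to 0.2 rad from the one below. Origin: centre of the underside; x along the length, y across the width, z up.
- green_mat: Fixed green plastic mat, 160 x 96 mm, 4 mm thick (its top is 4 mm over the table), with a white painted outline 66 x 54 mm in its middle, 10 mm larger all round than the relay. Origin: centre of the underside, on the table; x along the mat's length, also the outline's longer side, y across, z up.
- yellow_mat: Fixed yellow plastic mat, 160 x 96 mm, 4 mm thick (its top is 4 mm over the table), with a white painted outline 96 x 66 mm in its middle, 10 mm larger all round than the fuse box. Origin: centre of the underside, on the table; x along the mat's length, also the outline's longer side, y across, z up.
- blue_mat: Fixed blue plastic mat, 160 x 96 mm, 4 mm thick (its top is 4 mm over the table), with a white painted outline 148 x 82 mm in its middle, 10 mm larger all round than the heat sink. Origin: centre of the underside, on the table; x along the mat's length, also the outline's longer side, y across, z up.
- ramp_seat (a point): Fixed plywood board, 132 x 100 mm, tilted 0.26 rad; dark cleat 12 mm high and thick across its low end; red lines 76 mm apart along the slope. Point: on the upper surface, 30 mm over the table, 50 mm upslope of the cleat's face, midway between the lines: the place for the centre of the cover's underside. x up the slope, y along the cleat, z out of the surface. The plate will not slide.
- valve: Bystander: small round aluminium solenoid valve with a white stub on top, 42 mm diameter, 62 mm high, standing loose. Origin: centre of the underside.
- cleaner: Bystander: orange can with a pale top, 54 mm diameter, 100 mm high, standing loose. Origin: centre of the underside.
Things that resemble listed ones, but are neither listed nor needed, are in the scene too. Several things have the shape of the cover; the one meant has the colours described above.

How it is judged:
By the outcome, as a careful person would: the job done as asked, in the order asked, and still so for the second after the job is handed in, with the robot touching nothing.
It also fails if it takes over 122 s, if anything falls off the work surface, if the arm or the gripper's body presses on something with over 40 N, if the wrist force passes 120 N, or if a joint passes its speed limit or range.

## Working session

There is one attempt and no reset: what is moved stays moved. The work goes in short steps, Python scripts to look and compute and a tool call to move; the robot and the scene stay as the last step left them, time stands still between calls to the robot, and variables do not carry over. Pictures are saved under pics/ and viewed, at most 14 in all, crops included, and the job is handed in when it is done.

```bash
mkdir -p pics; cat > h.py <<'E'
import numpy as np, cv2
from plant import status, optics, job
from scipy.spatial.transform import Rotation as Rn
def snap(n):
    o=status.get_obs(); s=optics.snapshot(n)
    f=200/np.tan(np.radians(s["fovy"]/2)); s["f"]=f
    if n=="wrist":
        T=np.eye(4); T[:3,:3]=Rn.from_euler('xyz',o["orientation"],degrees=True).as_matrix(); T[:3,3]=o["tool_pos"]
        W=T@np.array(s["T_tool_cam"]); s["C"]=W[:3,3]; s["Rwc"]=W[:3,:3]
    else:
        R=np.array(s["R"]); s["C"]=-R.T@np.array(s["t"]); s["Rwc"]=R.T
    return s
def cloud(s):
    v,u=np.mgrid[0:400,0:640]; z=s["z_map"]
    p=np.stack([(u-s["cx"])/s["f"]*z,(v-s["cy"])/s["f"]*z,z],-1)
    P=p@s["Rwc"].T+s["C"]; P[z<=0]=np.nan
    return P
def ray(s,uv,h):
    uv=np.atleast_2d(uv).astype(float)
    d=np.c_[(uv[:,0]-s["cx"])/s["f"],(uv[:,1]-s["cy"])/s["f"],np.ones(len(uv))]@s["Rwc"].T
    return s["C"]+d*((h-s["C"][2])/d[:,2])[:,None]
def save(s,name): cv2.imwrite("pics/"+name,s["frame"][:,:,::-1])
E
python3 - <<'E'
from h import *
for n in ["scene","side","wrist"]:
    s=snap(n); save(s,n+"0.png"); np.savez(n+"0.npz",**{k:v for k,v in s.items()})
    print(n,s["C"].round(3),s["f"],s["cx"],s["cy"],s["Rwc"].round(2).tolist())
print(status.get_obs())
E
```

```text
scene [ 1.315 -0.207  0.864] 406.8111093093033 317.15469325751377 199.16404092919453 [[0.29, 0.7, -0.66], [0.96, -0.22, 0.19], [-0.01, -0.68, -0.73]]
side [ 0.486 -0.76   0.602] 365.5069795331943 320.65543422382166 198.2072699455919 [[0.98, -0.12, 0.14], [-0.18, -0.56, 0.81], [-0.02, -0.82, -0.57]]
wrist [ 0.192 -0.652  0.384] 328.5111228264751 320.3869872742219 199.08258342897628 [[-0.38, 0.89, 0.25], [0.92, 0.37, 0.11], [0.0, 0.27, -0.96]]
{'clock': 0.15, 'joint_pos': array([-5.09291561e+01,  2.05815452e+01,  6.46851005e-01, -1.35453656e-02,
       -7.01349660e+01, -1.65072121e+01]), 'qvel': array([ 0.0087181 , -0.14135158,  0.14429549,  0.12623956, -0.02077121,
       -0.00431056]), 'tau': array([-1.18614451e-03, -5.83277822e+01,  2.93290275e+01,  7.00117394e+00,
        8.77404265e-03, -8.60996215e-05]), 'tool_pos': array([ 0.25885956, -0.62304225,  0.25085432]), 'orientation': array([ 1.79929592e+02, -7.58421308e-03, -1.57440974e+02]), 'force': array([0.26223729, 0.22872414, 0.46648259]), 'moment': array([0.02993222, 0.01235777, 0.0376783 ]), 'gripper_force': 0.0, 'opening': 0.08782522394433634}
```

View pics/scene0.png

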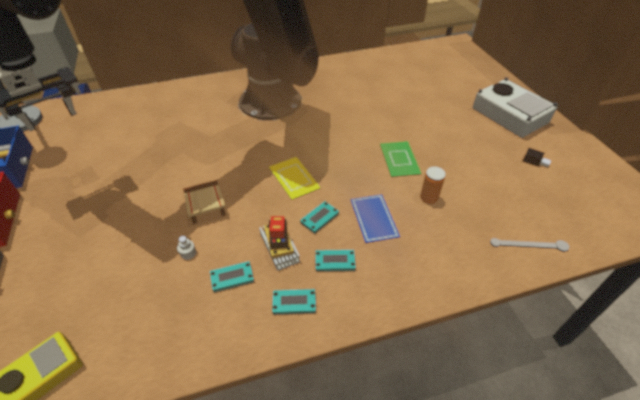

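View pics/side0.png

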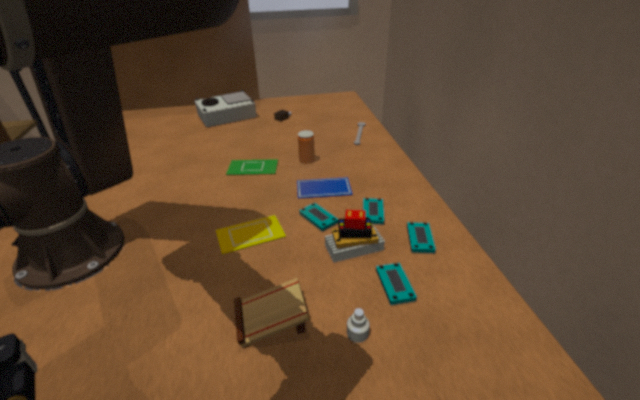

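The scene view shows the stack at (278,240) among four teal decoys, with mats at yellow (295,178), blue (375,218) and green (400,158). The ramp is at (205,202) with its low end probably at the dark cleat, the valve at (186,247) and the can at (432,185). The side view agrees: stack (355,235), ramp (272,312) with a dark cleat on its left.

```bash
cat >> h.py <<'E'
def load(n): return dict(np.load(n+"0.npz"))
HS={"green":((50,110,60),(75,255,255)),"yellow":((25,150,120),(34,255,255)),"blue":((110,110,60),(130,255,255)),"teal":((80,120,60),(98,255,255))}
def mask(s,c): return cv2.inRange(cv2.cvtColor(s["frame"],cv2.COLOR_RGB2HSV),*HS[c])
def rects(s,c,h,amin=60):
    out=[]
    for k in cv2.findContours(mask(s,c),cv2.RETR_EXTERNAL,cv2.CHAIN_APPROX_NONE)[0]:
        if cv2.contourArea(k)<amin: continue
        p=ray(s,k[:,0,:],h)[:,:2]
        out.append(rect(p))
    return out
def rect(p):
    (x,y),(w,l),a=cv2.minAreaRect((np.asarray(p)*1000).astype(np.float32))
    if w<l: w,l,a=l,w,a+90
    return [round(v,1) for v in (x,y,w,l,(a+90)%180-90)]
E
python3 - <<'E'
from h import *
for n in ["scene","side"]:
    s=load(n)
    for c,h in [("green",.004),("yellow",.004),("blue",.004),("teal",.016)]:
        for r in rects(s,c,h):print(n,c,r)
    P=cloud(s)
    boxes={"scene":dict(stack=(255,205,305,272),ramp=(182,178,228,225),valve=(174,232,198,262),can=(418,162,448,208)),
     "side":dict(stack=(322,205,388,262),ramp=(232,280,312,348),valve=(342,305,374,345),can=(295,128,318,165))}[n]
    for k,(a,b,c,d) in boxes.items():
        q=P[b:d,a:c].reshape(-1,3); q=q[q[:,2]>.012]
        print(n,k,len(q),np.nanmin(q,0).round(3),np.nanmax(q,0).round(3),np.nanmedian(q,0).round(3))
    a,b,c,d=boxes["ramp"]
    cv2.imwrite(f"pics/r_{n}.png",cv2.resize(s["frame"][b-10:d+10,a-10:c+10,::-1],None,fx=6,fy=6,interpolation=cv2.INTER_CUBIC))
E
```

```text
scene green [447.0, 326.1, 152.6, 89.0, -11.1]
scene yellow [827.3, -687.5, 142.1, 96.0, -62.1]
scene yellow [447.6, -36.2, 66.7, 30.7, 37.7]
scene yellow [439.8, -17.1, 141.4, 98.5, 12.1]
scene blue [654.1, 179.7, 130.2, 30.3, 4.1]
scene blue [34.3, -880.5, 313.3, 56.1, 11.2]
scene teal [844.4, -127.8, 93.7, 51.5, 72.7]
scene teal [732.2, -256.0, 93.1, 52.3, 89.2]
scene teal [763.4, 0.5, 90.9, 51.4, 72.6]
scene teal [614.8, 4.9, 94.6, 51.3, -60.8]
scene stack 1165 [ 0.606 -0.161  0.012] [ 0.743 -0.036  0.105] [ 0.7   -0.125  0.051]
scene ramp 1111 [ 0.394 -0.345  0.012] [ 0.534 -0.237  0.051] [ 0.468 -0.291  0.03 ]
scene valve 274 [ 0.606 -0.373  0.012] [ 0.644 -0.332  0.065] [ 0.63  -0.351  0.032]
scene can 630 [0.605 0.306 0.012] [0.659 0.358 0.103] [0.646 0.323 0.075]
side green [445.0, 324.6, 155.1, 86.9, -12.3]
side yellow [441.8, -17.9, 131.8, 97.5, 11.9]
side blue [634.5, 152.9, 104.4, 82.9, -12.1]
side teal [726.6, -261.6, 104.4, 55.4, 89.7]
side teal [837.2, -134.5, 105.7, 54.2, 75.5]
side teal [608.1, 0.5, 101.2, 58.8, -62.4]
side teal [758.2, -7.4, 104.6, 50.1, 74.6]
side stack 2328 [ 0.606 -0.166  0.012] [0.79  0.03  0.105] [ 0.667 -0.139  0.039]
side ramp 3242 [ 0.392 -0.348  0.012] [ 0.53  -0.239  0.05 ] [ 0.461 -0.301  0.03 ]
side valve 519 [ 0.598 -0.377  0.012] [ 0.639 -0.339  0.064] [ 0.616 -0.364  0.033]
side can 466 [0.6   0.301 0.012] [0.655 0.355 0.103] [0.624 0.312 0.066]
```

step_hand(
  rows=[
    [[-0.05,0.037,0],0,0.088],
    [[-0.1,0.074,0],0,0.088],
    [[-0.15,0.111,0],0,0.088],
    [[-0.2,0.148,0],0,0.088],
    [[-0.25,0.185,0],0,0.088],
    [[-0.298,0.222,0],0,0.088],
    [[-0.298,0.222,0],0,0.088],
    [[-0.298,0.222,0],0,0.088],
  ],
)

```text
clock: 1.15
tool_pos: [0.449, -0.3037, 0.2515]
orientation: [180.0, -0.0, -157.4]
force: [0.3, 0.7, 0.6]
opening: 0.088
gripper_force: 0.0
```

```bash
python3 - <<'E'
from h import *
s=snap("wrist"); save(s,"w1.png"); np.savez("wramp0.npz",**s)
E
```

```text
(no output)
```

View pics/w1.png

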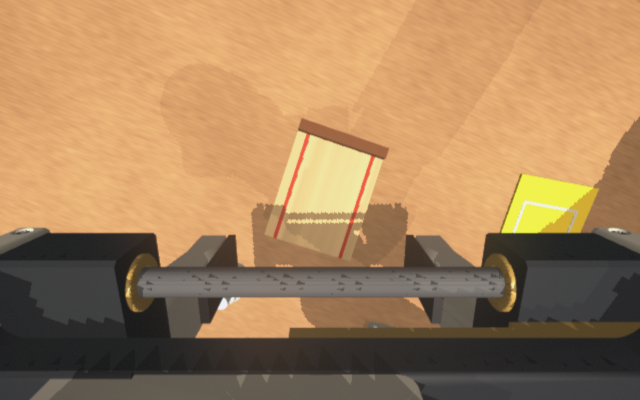

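The wrist view shows the whole ramp: cleat along (300,125)–(388,152), red lines from (307,135) to (278,235) and (374,155) to (342,257). The gripper hides the lower half of the image.

```bash
cat > ramp.py <<'E'
from h import *
def ramp(s,box):
    a,b,c,d=box; P=cloud(s); hsv=cv2.cvtColor(s["frame"],cv2.COLOR_RGB2HSV)
    red=(cv2.inRange(hsv,(0,150,140),(6,255,255))|cv2.inRange(hsv,(174,150,140),(180,255,255)))
    m=np.zeros_like(red); m[b:d,a:c]=red[b:d,a:c]
    n,l,st,_=cv2.connectedComponentsWithStats(m)
    L=[i for i in range(1,n) if st[i,4]>25]; print("comp",[st[i].tolist() for i in L])
    pts=[P[l==i] for i in L]
    wood=cv2.inRange(hsv,(15,50,120),(30,160,255)); w=np.zeros_like(wood); w[b:d,a:c]=wood[b:d,a:c]
    Q=P[w>0]; Q=Q[(Q[:,2]>.016)&(Q[:,2]<.06)]
    c0=np.median(Q,0)
    for _ in range(3):
        A=np.c_[Q[:,:2],np.ones(len(Q))]; k=np.linalg.lstsq(A,Q[:,2],rcond=None)[0]; r=Q[:,2]-A@k; Q=Q[abs(r)<.003]
    g=k[:2]; print("slope",np.arctan(np.hypot(*g)),"rad dir",np.degrees(np.arctan2(g[1],g[0])),"z@c",len(Q),r.std())
    up=g/np.hypot(*g); v=np.array([-up[1],up[0]])
    for p in pts:
        # project pixels on the plane
        q=p[np.isfinite(p[:,0])]; vv=(q[:,:2]-c0[:2])@v; uu=(q[:,:2]-c0[:2])@up
        f=np.polyfit(uu,vv,1); print("line: off",np.median(vv).round(4),"slope deg",np.degrees(np.arctan(f[0])).round(2),"u range",uu.min().round(3),uu.max().round(3))
    # point on the plane with z=.030 along the midline
    mid=np.mean([np.median((p[np.isfinite(p[:,0])][:,:2]-c0[:2])@v) for p in pts])
    z0=np.r_[c0[:2],1]@k; t=(.030-z0)/np.hypot(*g)
    print("seat",(c0[:2]+up*t+v*mid).round(4))
E
python3 - <<'E'
from ramp import *
ramp(load("wramp"),(255,110,400,265))
ramp(load("scene"),(182,178,228,225))
ramp(load("side"),(232,280,312,348))
s=load("wramp"); P=cloud(s)
hsv=cv2.cvtColor(s["frame"],cv2.COLOR_RGB2HSV)
for p in [(330,190),(343,130),(344,145),(345,150)]: print(hsv[p[1],p[0]],P[p[1],p[0]].round(4))
print(rects(s,"yellow",.004))
E
```

```text
comp [[274, 134, 35, 104, 271], [339, 156, 35, 102, 256]]
slope 0.25940804150213903 rad dir 4.090409701014844 z@c 8752 0.0007854600483692169
line: off -0.0375 slope deg -0.2 u range -0.057 0.058
line: off 0.0385 slope deg -0.14 u range -0.057 0.058
seat [ 0.461  -0.2928]
comp []
slope 0.2541930514350042 rad dir 3.3801337578790736 z@c 695 0.0011796188374274851
seat [nan nan]
comp []
slope 0.26090286586914446 rad dir 2.920795044083085 z@c 260 0.00092207921510832
seat [nan nan]
[ 25  86 242] [ 0.4603 -0.2883  0.0302]
[ 14 128 220] [ 0.396  -0.2985 -0.0015]
[ 15 123 122] [ 0.4094 -0.2932  0.0234]
[ 24  89 241] [ 0.4144 -0.2894  0.0177]
[[403.9, -31.7, 49.4, 36.6, -78.1], [388.2, -34.1, 89.3, 75.2, -78.1]]
  return _methods._mean(a, axis=axis, dtype=dtype,
  ret = ret.dtype.type(ret / rcount)
```

step_hand(
  rows=[
    [[-0.055,0.016,-0.01],0,0.088],
    [[-0.11,0.031,-0.02],0,0.088],
    [[-0.166,0.047,-0.03],0,0.088],
    [[-0.22,0.062,-0.04],0,0.088],
    [[-0.276,0.078,-0.05],0,0.088],
    [[-0.332,0.093,-0.05],0,0.088],
    [[-0.332,0.093,-0.05],0,0.088],
    [[-0.332,0.093,-0.05],0,0.088],
  ],
)

```text
clock: 2.2
tool_pos: [0.7196, -0.0922, 0.3005]
orientation: [180.0, -0.1, -157.5]
force: [-0.1, -0.4, -0.2]
opening: 0.0876
gripper_force: 0.0
```

```bash
python3 - <<'E'
from h import *
s=snap("wrist"); save(s,"w2.png"); np.savez("wstack0.npz",**s)
E
```

```text
(no output)
```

View pics/w2.png

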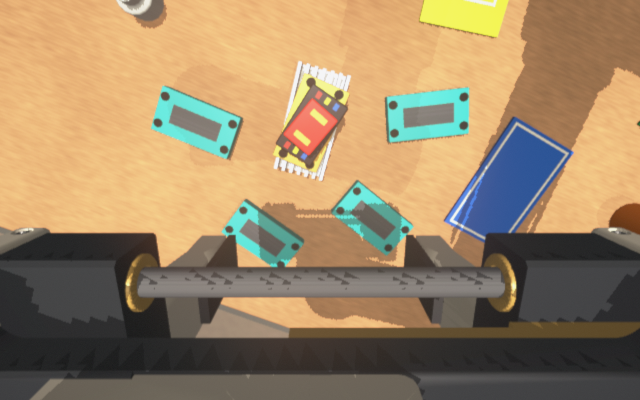

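The stack is fully visible at (313,122): red relay at (309,125), black fuse box below it, gold cover, and heat sink spanning (298,62)–(325,180). The blue mat is around (510,180), only just clipped by the gripper.

```bash
cat > st.py <<'E'
from h import *
def layer(s,lo,hi,h,box,col=None):
    P=cloud(s); m=((P[...,2]>lo)&(P[...,2]<hi)).astype(np.uint8)
    a,b,c,d=box; w=np.zeros_like(m); w[b:d,a:c]=1; m&=w
    if col is not None: m&=(col>0).astype(np.uint8)
    n,l,st,_=cv2.connectedComponentsWithStats(m); 
    i=1+np.argmax(st[1:,4]); m=(l==i)
    q=P[m]; uv=np.argwhere(m)[:,::-1]
    return rect(ray(s,uv,h)[:,:2]), round(float(np.median(q[:,2])),4), m.sum()
E
python3 - <<'E'
from st import *
s=load("wstack"); b=(240,40,370,200)
hsv=cv2.cvtColor(s["frame"],cv2.COLOR_RGB2HSV)
print("relay",layer(s,.09,.115,.102,b))
print("fuse",layer(s,.066,.115,.072,b),layer(s,.062,.08,.072,b))
print("cover",layer(s,.038,.055,.046,b))
print("hs",layer(s,.025,.036,.030,b),layer(s,.022,.2,.030,b))
print("blue",rects(s,"blue",.004,200)); print("teal",rects(s,"teal",.016,200))
E
```

```text
relay ([674.6, -122.7, 45.6, 33.7, -17.7], 0.1016, np.int64(1611))
fuse ([674.8, -122.5, 75.5, 45.7, -11.1], 0.1004, np.int64(3038)) ([674.8, -122.5, 75.5, 45.7, -11.1], 0.0717, np.int64(1427))
cover ([661.4, -124.1, 71.5, 55.6, -0.6], 0.0457, np.int64(804))
hs ([649.5, -156.6, 68.6, 4.3, 7.4], 0.0297, np.int64(201)) ([674.7, -122.8, 130.1, 70.1, 4.9], 0.0713, np.int64(5177))
blue [[659.7, 150.2, 128.4, 76.8, -5.1], [660.6, 107.8, 168.9, 60.8, 17.0]]
teal [[761.0, 2.3, 90.9, 53.7, 74.4], [840.8, -128.7, 97.2, 54.2, 74.8], [749.3, -25.0, 47.7, 46.2, -16.7], [610.8, 5.0, 97.9, 54.0, -61.3], [728.9, -256.8, 97.6, 53.9, 90.0]]
```

```bash
cat > go.py <<'E'
from h import *
import sys
def go(x,y,z,psi):
    o=status.get_obs(); p=np.array(o["tool_pos"]); c=np.radians(o["orientation"][2])
    d=np.array([x,y,z])-p; t=(o["orientation"][2]-psi+90)%180-90
    print("d",(d[0]*np.cos(c)+d[1]*np.sin(c)).round(4),(d[0]*np.sin(c)-d[1]*np.cos(c)).round(4),(-d[2]).round(4),"turn",round(t,2),"j6",o["joint_pos"][5].round(1),"z",p[2].round(4),"t",o["clock"],"open",round(o["opening"],4))
if __name__=="__main__": go(*map(float,sys.argv[1:]))
E
```

step_hand(
  rows=[
    [[-0.028,0.053,-0.012],5,0.088],
    [[-0.055,0.107,-0.025],11,0.088],
    [[-0.082,0.16,-0.037],17,0.088],
    [[-0.11,0.214,-0.05],22.5,0.088],
    [[-0.11,0.214,-0.05],22.5,0.088],
    [[-0.11,0.214,-0.05],22.5,0.088],
  ],
)

```text
clock: 3.0
tool_pos: [0.739, 0.1479, 0.352]
orientation: [180.0, 0.0, -179.9]
force: [0.6, 0.0, -0.2]
opening: 0.087
gripper_force: 0.0
```

```bash
python3 - <<'E'
from h import *
s=snap("wrist"); save(s,"w3.png"); np.savez("wblue0.npz",**s)
E
```

step_hand(
  rows=[
    [[0.055,0,0],0,0.088],
    [[0.11,0,0],0,0.088],
    [[0.165,0,0],0,0.088],
    [[0.22,0,0],0,0.088],
    [[0.22,0,0],0,0.088],
    [[0.22,0,0],0,0.088],
  ],
)

```text
clock: 3.8
tool_pos: [0.5195, 0.1476, 0.3524]
orientation: [180.0, 0.1, 180.0]
force: [-0.0, 0.7, -1.0]
opening: 0.0878
gripper_force: 0.0
```

```bash
python3 - <<'E'
from h import *
s=snap("wrist"); save(s,"w4.png"); np.savez("wmats0.npz",**s)
a=load("wblue"); cv2.imwrite("pics/w34.png",np.vstack([a["frame"][:300],s["frame"][:300]])[:,:,::-1])
E
python3 go.py .6746 -.1227 .14 162.3
```

```text
d -0.1548 -0.2706 0.2119 turn 17.68 j6 -126.7 z 0.3519 t 3.85 open 0.0874
```

View pics/w34.png

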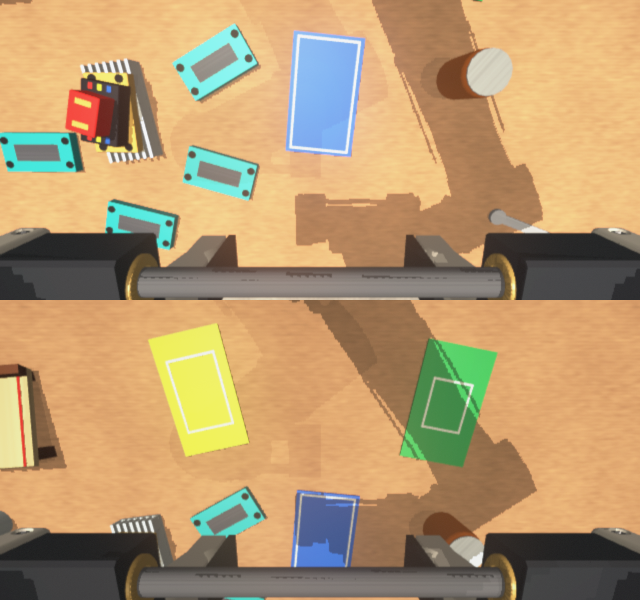

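Upper image: blue mat at (325,95) with its outline, can at (488,72). Lower image: yellow outline at (200,390−300) and green outline at (447,405−300), both unobstructed.

```bash
python3 - <<'E'
from h import *
print(status.get_obs()["joint_pos"].round(1))
def lines(m,s):
    # four mat edges by contour quad
    k=max(cv2.findContours(m,cv2.RETR_EXTERNAL,cv2.CHAIN_APPROX_NONE)[0],key=cv2.contourArea)
    return rect(ray(s,k[:,0,:],.004)[:,:2])
def outline(s,box):
    hsv=cv2.cvtColor(s["frame"],cv2.COLOR_RGB2HSV); a,b,c,d=box
    m=np.zeros((400,640),np.uint8); sub=hsv[b:d,a:c]; 
    return m,sub
for n,c,box in [("wblue","blue",(280,25,370,165)),("wmats","yellow",(140,15,255,165)),("wmats","green",(390,30,505,172))]:
    s=load(n); hsv=cv2.cvtColor(s["frame"],cv2.COLOR_RGB2HSV)
    hue={"blue":(95,130),"yellow":(25,35),"green":(45,80)}[c]
    m=cv2.inRange(hsv,(hue[0],100,50),(hue[1],255,255)); w=np.zeros_like(m); a,b,e,d=box; w[b:d,a:e]=m[b:d,a:e]
    w=cv2.morphologyEx(w,cv2.MORPH_OPEN,np.ones((2,2),np.uint8))
    cs=sorted(cv2.findContours(w,cv2.RETR_CCOMP,cv2.CHAIN_APPROX_NONE)[0],key=cv2.contourArea,reverse=True)[:3]
    for k in cs: print(c,rect(ray(s,k[:,0,:],.004)[:,:2]))
E
```

```text
[  36.7    4.9   -6.8    0.   -78.3 -126.7]
blue [654.1, 152.6, 142.4, 76.3, -5.6]
blue [659.0, 197.3, 157.3, 10.2, -7.7]
blue [697.3, 102.5, 60.7, 3.2, -5.1]
yellow [430.4, -18.9, 161.1, 97.0, 11.9]
yellow [430.2, -19.2, 103.2, 72.9, 11.8]
yellow [430.5, -19.3, 91.8, 61.9, 11.9]
green [447.7, 326.1, 159.6, 96.1, -10.4]
green [447.6, 326.2, 73.8, 61.9, -10.5]
green [447.4, 326.4, 61.2, 49.3, -10.5]
```

step_hand(
  rows=[
    [[-0.028,-0.049,0.01],3,0.088],
    [[-0.056,-0.098,0.03],6,0.088],
    [[-0.084,-0.148,0.05],10,0.088],
    [[-0.112,-0.197,0.07],14,0.088],
    [[-0.14,-0.246,0.09],17.68,0.088],
    [[-0.1548,-0.2706,0.14],17.68,0.088],
    [[-0.1548,-0.2706,0.195],17.68,0.088],
    [[-0.1548,-0.2706,0.195],17.68,0.088],
  ],
)

```text
clock: 4.85
tool_pos: [0.6717, -0.1232, 0.1503]
orientation: [-179.8, -0.6, 162.2]
force: [-0.5, -1.1, 0.1]
opening: 0.0876
gripper_force: 0.0
```

```bash
python3 go.py .6746 -.1227 .103 162.3
```

```text
d -0.0026 0.0013 0.0473 turn -0.07 j6 -113.6 z 0.1503 t 4.85 open 0.0876
```

step_hand(
  rows=[
    [[0,0,0.02],0,0.088],
    [[0,0,0.04],0,0.088],
    [[0,0,0.053],0,0.088],
    [[0,0,0.053],0,0.088],
    [[0,0,0.053],0,0.088],
  ],
)

```text
clock: 5.48
tool_pos: [0.6753, -0.1216, 0.105]
orientation: [180.0, 0.1, 162.4]
force: [0.0, 1.0, 1.2]
opening: 0.0877
gripper_force: 0.0
```

```bash
python3 go.py .6746 -.1227 .103 162.3
```

```text
d 0.0003 -0.0013 0.002 turn 0.11 j6 -113.7 z 0.105 t 5.475 open 0.0877
```

step_hand(
  rows=[
    [[0,-0.001,0.001],0,0.06],
    [[0,-0.001,0.001],0,0.03],
    [[0,-0.001,0.001],0,0.03],
    [[0,-0.001,0.001],0,0.03],
    [[0,-0.001,0.001],0,0.03],
    [[0,-0.001,0.001],0,0.03],
    [[0,-0.001,0.001],0,0.03],
    [[0,-0.001,0.001],0,0.03],
  ],
)

```text
clock: 6.48
tool_pos: [0.6741, -0.1225, 0.1025]
orientation: [-180.0, -0.0, 162.4]
force: [-0.1, 0.2, -0.3]
opening: 0.0343
gripper_force: 30.0
```

```bash
python3 go.py .4475 .3262 .25 169.5
```

```text
d 0.3518 0.359 -0.1475 turn -7.12 j6 -113.6 z 0.1025 t 6.475 open 0.0343
```

step_hand(
  rows=[
    [[0,0,-0.02],0,0.03],
    [[0,0,-0.05],0,0.03],
    [[0.02,0.02,-0.08],0,0.03],
    [[0.055,0.055,-0.08],0,0.03],
    [[0.09,0.09,-0.08],-2,0.03],
    [[0.125,0.125,-0.08],-4,0.03],
    [[0.16,0.16,-0.08],-6,0.03],
    [[0.195,0.195,-0.08],-7.1,0.03],
  ],
)

```text
clock: 7.48
tool_pos: [0.5464, 0.1237, 0.1827]
orientation: [180.0, 0.0, 169.5]
force: [0.2, 0.9, 0.7]
opening: 0.0338
gripper_force: 30.0
```

step_hand(
  rows=[
    [[0.035,0.035,0],0,0.03],
    [[0.07,0.07,0],0,0.03],
    [[0.105,0.105,0],0,0.03],
    [[0.14,0.14,0],0,0.03],
    [[0.14,0.14,0],0,0.03],
    [[0.14,0.14,0],0,0.03],
  ],
)

```text
clock: 8.22
tool_pos: [0.4351, 0.2856, 0.1826]
orientation: [-180.0, -0.0, 169.5]
force: [1.2, -0.3, -0.9]
opening: 0.0338
gripper_force: 30.0
```

```bash
python3 go.py .4475 .3262 .036 169.5
```

```text
d -0.0049 0.0422 0.1466 turn 0.03 j6 -155.4 z 0.1826 t 8.225 open 0.0338
```

step_hand(
  rows=[
    [[-0.005,0.0422,0.03],0,0.03],
    [[-0.005,0.0422,0.07],0,0.03],
    [[-0.005,0.0422,0.11],0,0.03],
    [[-0.005,0.0422,0.13],0,0.03],
    [[-0.005,0.0422,0.14],0,0.03],
    [[-0.005,0.0422,0.1455],0,0.03],
    [[-0.005,0.0422,0.1475],0,0.03],
    [[-0.005,0.0422,0.1475],0,0.03],
  ],
)

```text
clock: 9.22
tool_pos: [0.4482, 0.3264, 0.0357]
orientation: [179.9, 0.0, 169.5]
force: [-0.7, 0.5, 0.1]
opening: 0.034
gripper_force: 30.0
```

```bash
python3 go.py .4475 .3262 .0345 169.5
```

```text
d 0.0006 -0.0003 0.0012 turn -0.02 j6 -156.8 z 0.0357 t 9.225 open 0.034
```

step_hand(
  rows=[
    [[0,0,0.001],0,0.03],
    [[0,0,0.001],0,0.03],
    [[0,0,0.001],0,0.03],
  ],
)

```text
clock: 9.6
tool_pos: [0.448, 0.3264, 0.0345]
orientation: [180.0, 0.0, 169.5]
force: [-1.4, 0.5, 2.8]
opening: 0.034
gripper_force: 30.0
```

step_hand(
  rows=[
    [[0,0,0.001],0,0.038],
    [[0,0,0.001],0,0.07],
    [[0,0,0.001],0,0.088],
    [[0,0,0.001],0,0.088],
    [[0,0,-0.02],0,0.088],
    [[0,0,-0.06],0,0.088],
    [[0,0,-0.11],0,0.088],
    [[0,0,-0.15],0,0.088],
  ],
)

```text
clock: 10.6
tool_pos: [0.448, 0.3263, 0.1861]
orientation: [179.9, 0.0, 169.5]
force: [0.5, 0.4, -0.6]
opening: 0.0876
gripper_force: 0.0
```

```bash
python3 go.py .6748 -.1225 .2 168.9
```

```text
d -0.3049 -0.3998 -0.0139 turn 0.59 j6 -156.8 z 0.1861 t 10.6 open 0.0876
```

step_hand(
  rows=[
    [[-0.042,-0.045,-0.02],0,0.088],
    [[-0.084,-0.09,-0.04],0,0.088],
    [[-0.126,-0.134,-0.06],0,0.088],
    [[-0.168,-0.179,-0.08],0,0.088],
    [[-0.21,-0.223,-0.1],0,0.088],
    [[-0.252,-0.268,-0.114],0,0.088],
    [[-0.294,-0.313,-0.114],0,0.088],
    [[-0.336,-0.357,-0.114],0,0.088],
  ],
)

```text
clock: 11.6
tool_pos: [0.7099, -0.0817, 0.2984]
orientation: [180.0, 0.0, 169.5]
force: [0.9, 1.0, 0.4]
opening: 0.0873
gripper_force: 0.0
```

step_hand(
  rows=[
    [[-0.027,-0.029,0],0,0.088],
    [[-0.027,-0.029,0],0,0.088],
    [[-0.027,-0.029,0],0,0.088],
  ],
)

```text
clock: 11.98
tool_pos: [0.73, -0.1134, 0.2974]
orientation: [-180.0, -0.1, 169.5]
force: [-0.8, 1.2, 0.1]
opening: 0.0876
gripper_force: 0.0
```

```bash
python3 - <<'E'
from st import *
s=snap("wrist"); save(s,"w5.png"); np.savez("wst20.npz",**s); b=(200,20,440,235)
P=cloud(s)
print("fuse",layer(s,.066,.115,.072,b))
print("cover",layer(s,.038,.2,.046,b),layer(s,.038,.055,.046,b)); print("hs",layer(s,.022,.2,.030,b))
E
python3 go.py .6748 -.1225 .2 168.9
```

```text
fuse ([674.7, -122.9, 75.0, 45.5, -10.5], 0.0717, np.int64(3097))
cover ([675.5, -124.2, 100.7, 58.6, -2.3], 0.0712, np.int64(4381)) ([656.4, -124.2, 61.2, 55.6, -0.6], 0.0457, np.int64(722))
hs ([675.1, -125.3, 130.4, 69.4, 4.5], 0.0708, np.int64(5252))
d 0.0524 -0.0196 0.098 turn 0.6 j6 -106.8 z 0.298 t 12.025 open 0.0877
```

View pics/w5.png

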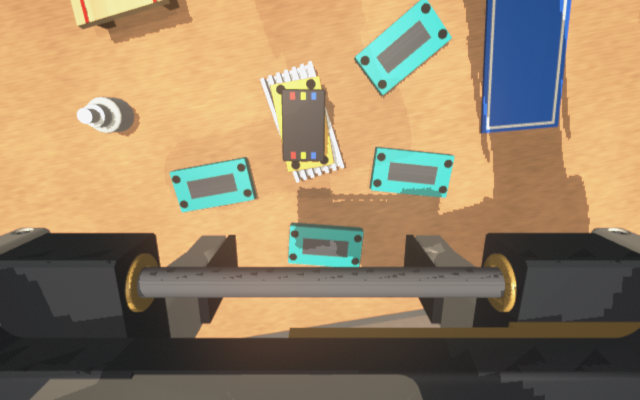

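The relay is gone from the stack; the fuse box sits undisturbed at (303,125), on the gold cover.

step_hand(
  rows=[
    [[0.03,-0.01,0.03],0.4,0.088],
    [[0.0523,-0.0196,0.07],0.4,0.088],
    [[0.0523,-0.0196,0.12],0.4,0.088],
    [[0.0523,-0.0196,0.17],0.4,0.088],
    [[0.0523,-0.0196,0.2],0.4,0.088],
    [[0.0523,-0.0196,0.215],0.4,0.088],
    [[0.0523,-0.0196,0.222],0.4,0.088],
    [[0.0523,-0.0196,0.222],0.4,0.088],
  ],
)

```text
clock: 13.02
tool_pos: [0.6757, -0.1228, 0.0769]
orientation: [180.0, 0.1, 169.1]
force: [0.4, 0.5, 0.3]
opening: 0.0877
gripper_force: 0.0
```

```bash
python3 go.py .6747 -.1229 .075 169.1
```

```text
d 0.001 -0.0003 0.0019 turn 0.02 j6 -106.8 z 0.0769 t 13.025 open 0.0877
```

step_hand(
  rows=[
    [[0.0005,0,0.001],0,0.06],
    [[0.0005,0,0.001],0,0.04],
    [[0.0005,0,0.001],0,0.04],
    [[0.0005,0,0.001],0,0.04],
    [[0.0005,0,0.001],0,0.04],
    [[0.0005,0,0.001],0,0.04],
    [[0.0005,0,0.001],0,0.04],
  ],
)

```text
clock: 13.9
tool_pos: [0.6748, -0.123, 0.0751]
orientation: [-180.0, 0.0, 169.1]
force: [-0.0, 1.2, 0.8]
opening: 0.0461
gripper_force: 30.0
```

```bash
python3 go.py .4304 -.0191 .0 191.9;  python3 go.py .6747 -.1229 .075 169.1
```

```text
d 0.2596 0.0558 0.0751 turn -22.81 j6 -106.8 z 0.0751 t 13.9 open 0.0461
d 0.0001 0.0001 0.0001 turn -0.01 j6 -106.8 z 0.0751 t 13.9 open 0.0461
```

step_hand(
  rows=[
    [[0,0,-0.02],0,0.04],
    [[0,0,-0.05],0,0.04],
    [[0.02,0.005,-0.07],0,0.04],
    [[0.06,0.013,-0.07],-5,0.04],
    [[0.1,0.022,-0.07],-9,0.04],
    [[0.14,0.03,-0.07],-13,0.04],
    [[0.18,0.039,-0.07],-17,0.04],
    [[0.22,0.047,-0.07],-21,0.04],
  ],
)

```text
clock: 14.9
tool_pos: [0.4662, -0.0348, 0.1448]
orientation: [180.0, -0.0, -169.8]
force: [0.1, 1.0, -1.6]
opening: 0.0455
gripper_force: 30.0
```

step_hand(
  rows=[
    [[0.04,0,0],-1.8,0.04],
    [[0.04,0,0],-1.8,0.04],
    [[0.04,0,0],-1.8,0.04],
  ],
)

```text
clock: 15.28
tool_pos: [0.4288, -0.042, 0.1455]
orientation: [180.0, 0.1, -168.1]
force: [1.0, 0.4, -0.8]
opening: 0.0457
gripper_force: 30.0
```

```bash
python3 go.py .4304 -.0191 .0331 191.9
```

```text
d -0.0062 0.0221 0.1124 turn -0.01 j6 -99.0 z 0.1455 t 15.275 open 0.0457
```

step_hand(
  rows=[
    [[-0.006,0.0221,0.03],0,0.04],
    [[-0.006,0.0221,0.06],0,0.04],
    [[-0.006,0.0221,0.085],0,0.04],
    [[-0.006,0.0221,0.1],0,0.04],
    [[-0.006,0.0221,0.108],0,0.04],
    [[-0.006,0.0221,0.111],0,0.04],
    [[-0.006,0.0221,0.111],0,0.04],
  ],
)

```text
clock: 16.15
tool_pos: [0.43, -0.0193, 0.0342]
orientation: [-180.0, 0.0, -168.1]
force: [0.3, 0.1, -0.7]
opening: 0.0457
gripper_force: 30.0
```

```bash
python3 go.py .4304 -.0191 .0331 191.9
```

```text
d -0.0005 0.0001 0.0011 turn -0.02 j6 -102.0 z 0.0342 t 16.15 open 0.0457
```

step_hand(
  rows=[
    [[0,0,0.0012],0,0.04],
    [[0,0,0.0012],0,0.04],
    [[0,0,0.0012],0,0.04],
  ],
)

```text
clock: 16.52
tool_pos: [0.4297, -0.0193, 0.0331]
orientation: [180.0, 0.0, -168.1]
force: [0.3, 0.2, -1.1]
opening: 0.0457
gripper_force: 30.0
```

step_hand(
  rows=[
    [[0,0,0.001],0,0.05],
    [[0,0,0.001],0,0.07],
    [[0,0,0.001],0,0.088],
    [[0,0,0.001],0,0.088],
    [[0,0,-0.02],0,0.088],
    [[0,0,-0.06],0,0.088],
    [[0,0,-0.11],0,0.088],
    [[0,0,-0.16],0,0.088],
  ],
)

```text
clock: 17.52
tool_pos: [0.4292, -0.0195, 0.1945]
orientation: [-180.0, -0.0, -168.1]
force: [1.1, -0.1, 0.1]
opening: 0.0876
gripper_force: 0.0
```

```bash
python3 go.py .74 -.12 .3 180
```

```text
d -0.2835 -0.1624 -0.1055 turn 11.88 j6 -102.0 z 0.1945 t 17.525 open 0.0876
```

step_hand(
  rows=[
    [[-0.045,-0.025,-0.03],2,0.088],
    [[-0.09,-0.05,-0.06],4,0.088],
    [[-0.135,-0.077,-0.09],6,0.088],
    [[-0.18,-0.103,-0.105],8,0.088],
    [[-0.225,-0.13,-0.105],10,0.088],
    [[-0.27,-0.155,-0.105],11.9,0.088],
    [[-0.2835,-0.1624,-0.105],11.9,0.088],
    [[-0.2835,-0.1624,-0.105],11.9,0.088],
  ],
)

```text
clock: 18.52
tool_pos: [0.7409, -0.1203, 0.2956]
orientation: [-180.0, -0.2, 179.9]
force: [0.2, -0.4, -0.4]
opening: 0.0875
gripper_force: 0.0
```

```bash
python3 - <<'E'
from st import *
from go import go
s=snap("wrist"); save(s,"w6.png"); np.savez("wst30.npz",**s); b=(200,20,440,235)
c=layer(s,.038,.055,.046,b)
print("cover",c); print("hs",layer(s,.022,.2,.030,b),layer(s,.022,.036,.030,b))
x,y,_,_,a=c[0]
go(x/1000,y/1000,.057,a+180)
print("relay/fuse in view?",cloud(s)[200,320])
E
```

```text
cover ([675.7, -124.4, 99.3, 55.7, -0.6], 0.0458, np.int64(4491))
hs ([674.7, -124.3, 129.4, 66.7, 5.2], 0.0456, np.int64(5372)) ([649.8, -156.7, 68.5, 4.5, 7.1], 0.0296, np.int64(211))
d 0.0646 -0.0044 0.2396 turn 0.56 j6 -95.6 z 0.2966 t 18.575 open 0.0874
relay/fuse in view? [ 0.7897486  -0.12163713 -0.00108751]
```

View pics/w6.png

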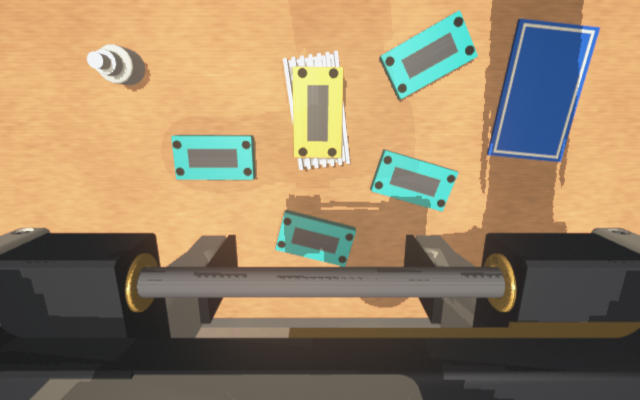

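Only the cover remains on the heat sink: gold plate at (318,112), level and undisturbed, with the fin ends showing at both ends.

step_hand(
  rows=[
    [[0.03,-0.002,0.03],0.5,0.088],
    [[0.0646,-0.004,0.07],0.5,0.088],
    [[0.0646,-0.004,0.12],0.5,0.088],
    [[0.0646,-0.004,0.17],0.5,0.088],
    [[0.0646,-0.004,0.21],0.5,0.088],
    [[0.0646,-0.004,0.225],0.5,0.088],
    [[0.0646,-0.004,0.235],0.5,0.088],
    [[0.0646,-0.004,0.235],0.5,0.088],
  ],
)

```text
clock: 19.58
tool_pos: [0.6762, -0.1238, 0.0637]
orientation: [-180.0, 0.1, 179.5]
force: [-1.3, -0.4, 1.1]
opening: 0.0875
gripper_force: 0.0
```

```bash
python3 go.py .6757 -.1244 .06 179.4
```

```text
d 0.0005 -0.0006 0.0037 turn 0.1 j6 -96.3 z 0.0637 t 19.575 open 0.0875
```

step_hand(
  rows=[
    [[0,-0.0006,0.001],0,0.088],
    [[0,-0.0006,0.001],0,0.075],
    [[0,-0.0006,0.001],0,0.06],
    [[0,-0.0006,0.001],0,0.05],
    [[0,-0.0006,0.001],0,0.05],
    [[0,-0.0006,0.001],0,0.05],
    [[0,-0.0006,0.001],0,0.05],
  ],
)

```text
clock: 20.45
tool_pos: [0.6758, -0.1244, 0.0619]
orientation: [180.0, 0.0, 179.5]
force: [-0.3, 0.8, 1.1]
opening: 0.0553
gripper_force: 30.0
```

```bash
python3 go.py .4618 -.2927 .12 183.9;  python3 go.py .6757 -.1244 .06 179.4
```

```text
d 0.2125 -0.1702 -0.0581 turn -4.42 j6 -96.3 z 0.0619 t 20.45 open 0.0553
d 0.0001 0.0 0.0019 turn 0.08 j6 -96.3 z 0.0619 t 20.45 open 0.0553
```

step_hand(
  rows=[
    [[0,0,-0.01],0,0.05],
    [[0,0,-0.03],0,0.05],
    [[0,0,-0.06],0,0.05],
    [[0.03,-0.024,-0.08],-1,0.05],
    [[0.07,-0.056,-0.08],-2,0.05],
    [[0.11,-0.088,-0.08],-3,0.05],
    [[0.15,-0.12,-0.08],-4.4,0.05],
    [[0.185,-0.148,-0.08],-4.4,0.05],
  ],
)

```text
clock: 21.45
tool_pos: [0.4879, -0.2717, 0.1424]
orientation: [-180.0, 0.0, -176.1]
force: [0.9, 0.0, -1.9]
opening: 0.0556
gripper_force: 30.0
```

step_hand(
  rows=[
    [[0.02,-0.016,0],0,0.05],
    [[0.0275,-0.0222,0],0,0.05],
    [[0.0275,-0.0222,0],0,0.05],
    [[0.0275,-0.0222,0],0,0.05],
  ],
)

```text
clock: 21.95
tool_pos: [0.4643, -0.2944, 0.1419]
orientation: [-180.0, 0.0, -176.1]
force: [-0.3, 0.5, -1.8]
opening: 0.0557
gripper_force: 30.0
```

```bash
python3 go.py .4618 -.2927 .08 183.9
```

```text
d 0.0024 0.0019 0.0619 turn 0.02 j6 -74.1 z 0.1419 t 21.95 open 0.0557
```

step_hand(
  rows=[
    [[0.0024,0.0019,0.02],0,0.05],
    [[0.0024,0.0019,0.045],0,0.05],
    [[0.0024,0.0019,0.058],0,0.05],
    [[0.0024,0.0019,0.062],0,0.05],
    [[0.0024,0.0019,0.062],0,0.05],
  ],
)

```text
clock: 22.58
tool_pos: [0.4615, -0.293, 0.08]
orientation: [-180.0, 0.0, -176.1]
force: [0.2, 0.6, -2.2]
opening: 0.0558
gripper_force: 30.0
```

```bash
python3 go.py .4618 -.2927 .08 183.9
```

```text
d -0.0003 0.0003 0.0 turn 0.01 j6 -74.2 z 0.08 t 22.575 open 0.0558
```

step_hand(
  rows=[
    [[0,0,0.003],0,0.05],
    [[0,0,0.006],0,0.05],
    [[0,0,0.009],0,0.05],
    [[0,0,0.009],0,0.05],
  ],
)

```text
clock: 23.08
tool_pos: [0.4609, -0.2932, 0.071]
orientation: [-180.0, -0.0, -176.1]
force: [-1.9, 0.3, 2.5]
opening: 0.0558
gripper_force: 30.0
```

step_hand(
  rows=[
    [[0,0,0.002],0,0.05],
    [[0,0,0.004],0,0.05],
    [[0,0,0.005],0,0.05],
    [[0,0,0.005],0,0.05],
  ],
)

```text
clock: 23.58
tool_pos: [0.4608, -0.293, 0.0656]
orientation: [180.0, -0.0, -176.1]
force: [-4.1, -0.8, 2.5]
opening: 0.0558
gripper_force: 30.0
```

step_hand(
  rows=[
    [[0,0,0.001],0,0.05],
    [[0,0,0.002],0,0.05],
    [[0,0,0.003],0,0.05],
    [[0,0,0.003],0,0.05],
  ],
)

```text
clock: 24.08
tool_pos: [0.461, -0.293, 0.0627]
orientation: [180.0, -0.0, -176.1]
force: [-4.3, 1.0, 3.0]
opening: 0.0558
gripper_force: 30.0
```

```bash
python3 - <<'E'
from h import *
s=snap("side"); cv2.imwrite("pics/s7.png",cv2.resize(s["frame"][255:355,205:345,::-1],None,fx=5,fy=5,interpolation=cv2.INTER_CUBIC))
E
```

```text
(no output)
```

View pics/s7.png

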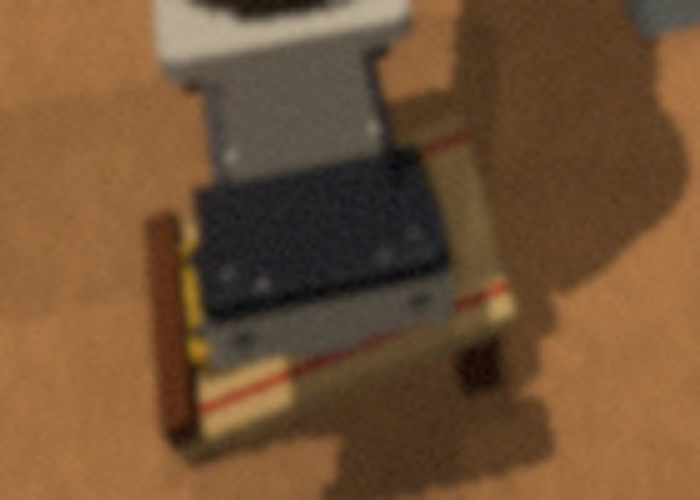

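The side crop shows the gripper over the ramp with the plate's gold low end (190,300) close to the cleat (165,320), and no clash with the board.

step_hand(
  rows=[
    [[0,0,0.0005],0,0.05],
    [[0,0,0.001],0,0.05],
    [[0,0,0.001],0,0.05],
  ],
)

```text
clock: 24.5
tool_pos: [0.4611, -0.293, 0.0624]
orientation: [-180.0, 0.0, -176.1]
force: [-5.1, 2.0, 8.9]
opening: 0.0557
gripper_force: 30.0
```

step_hand(
  rows=[
    [[0,0,0.0005],0,0.05],
    [[0,0,0.001],0,0.05],
    [[0,0,0.001],0,0.05],
  ],
)

```text
clock: 24.88
tool_pos: [0.4611, -0.293, 0.0624]
orientation: [-180.0, 0.0, -176.1]
force: [-8.8, 4.7, 19.6]
opening: 0.0556
gripper_force: 30.0
```

step_hand(
  rows=[
    [[0,0,-0.001],0,0.05],
    [[0.001,0,-0.0008],0,0.05],
    [[0.002,0,-0.0005],0,0.05],
    [[0.002,0,-0.0005],0,0.05],
  ],
)

```text
clock: 25.38
tool_pos: [0.461, -0.2931, 0.0624]
orientation: [-179.9, 0.2, -176.1]
force: [-1.0, 3.5, 9.2]
opening: 0.056
gripper_force: 30.0
```

step_hand(
  rows=[
    [[0.001,0,0.0003],0,0.05],
    [[0.002,0,0.0005],0,0.05],
    [[0.002,0,0.0005],0,0.05],
  ],
)

```text
clock: 25.75
tool_pos: [0.4601, -0.2936, 0.0622]
orientation: [-179.9, 0.3, -176.1]
force: [0.6, 1.4, 8.0]
opening: 0.0558
gripper_force: 30.0
```

step_hand(
  rows=[
    [[0.001,0,0.0003],0,0.05],
    [[0.002,0,0.0005],0,0.05],
    [[0.002,0,0.0005],0,0.05],
  ],
)

```text
clock: 26.12
tool_pos: [0.4582, -0.2939, 0.0617]
orientation: [-179.9, 0.3, -176.1]
force: [1.0, 0.1, 6.9]
opening: 0.0559
gripper_force: 30.0
```

step_hand(
  rows=[
    [[0.001,0,0.0003],0,0.05],
    [[0.002,0,0.0005],0,0.05],
    [[0.002,0,0.0005],0,0.05],
  ],
)

```text
clock: 26.5
tool_pos: [0.4574, -0.2941, 0.0615]
orientation: [-179.9, 0.5, -176.0]
force: [3.5, 1.3, 6.3]
opening: 0.0558
gripper_force: 30.0
```

step_hand(
  rows=[
    [[0.001,0,0.0002],0,0.05],
    [[0.002,0,0.0004],0,0.05],
    [[0.002,0,0.0004],0,0.05],
  ],
)

```text
clock: 26.88
tool_pos: [0.4573, -0.2941, 0.0615]
orientation: [-179.8, 0.6, -176.0]
force: [8.4, 3.9, 4.9]
opening: 0.0553
gripper_force: 30.0
```

step_hand(
  rows=[
    [[0.001,0,0.0002],0,0.05],
    [[0.002,0,0.0004],0,0.05],
    [[0.002,0,0.0004],0,0.05],
  ],
)

```text
clock: 27.25
tool_pos: [0.4572, -0.2941, 0.0616]
orientation: [-179.8, 0.8, -176.0]
force: [12.8, 7.4, 4.9]
opening: 0.0555
gripper_force: 30.0
```

step_hand(
  rows=[
    [[-0.002,0.001,-0.001],0,0.05],
    [[-0.004,0.0015,-0.001],0,0.05],
    [[-0.004,0.0015,-0.001],0,0.05],
  ],
)

```text
clock: 27.62
tool_pos: [0.4573, -0.2929, 0.0615]
orientation: [-179.8, 0.4, -176.0]
force: [5.4, -1.1, 4.5]
opening: 0.0556
gripper_force: 30.0
```

step_hand(
  rows=[
    [[0,0,0],0,0.057],
    [[0,0,0],0,0.065],
    [[0,0,0],0,0.08],
    [[0,0,0],0,0.088],
    [[0,0,-0.01],0,0.088],
    [[0,0,-0.05],0,0.088],
    [[0,0,-0.1],0,0.088],
    [[0,0,-0.16],0,0.088],
  ],
)

```text
clock: 28.62
tool_pos: [0.4522, -0.2919, 0.2218]
orientation: [180.0, -0.1, -176.1]
force: [2.5, -1.0, 0.1]
opening: 0.0872
gripper_force: 0.0
```

step_hand(
  rows=[
    [[-0.03,0,-0.03],0,0.088],
    [[-0.05,0,-0.04],0,0.088],
    [[-0.05,0,-0.04],0,0.088],
    [[-0.05,0,-0.04],0,0.088],
  ],
)

```text
clock: 29.12
tool_pos: [0.5019, -0.2885, 0.2596]
orientation: [180.0, -0.1, -176.1]
force: [-0.9, 0.3, 0.3]
opening: 0.0877
gripper_force: 0.0
```

```bash
python3 - <<'E'
from ramp import *
s=snap("wrist"); save(s,"w8.png"); np.savez("wr20.npz",**s)
cv2.imwrite("pics/w8c.png",cv2.resize(s["frame"][40:240,200:440,::-1],None,fx=3,fy=3))
P=cloud(s); hsv=cv2.cvtColor(s["frame"],cv2.COLOR_RGB2HSV)
seat=np.array([.461,-.2928,.03]); a=np.radians(3.9); th=.26
up=np.array([np.cos(a)*np.cos(th),np.sin(a)*np.cos(th),np.sin(th)]); yv=np.array([-np.sin(a),np.cos(a),0]); n=np.cross(up,yv)
Q=(P-seat)@np.c_[up,yv,n]
m=(Q[...,2]>.009)&(Q[...,2]<.03)&(abs(Q[...,0])<.08)&(abs(Q[...,1])<.06)&(hsv[...,1]>60)
m[:,:]&=cv2.morphologyEx(m.astype(np.uint8),cv2.MORPH_OPEN,np.ones((5,5)))>0
q=Q[m]; print(m.sum(),rect(q[:,:2]),"n med",np.median(q[:,2]))
A=np.c_[q[:,:2],np.ones(len(q))]; print("tilt resid",np.linalg.lstsq(A,q[:,2],rcond=None)[0].round(4))
E
```

```text
5015 [-7.2, 0.2, 112.0, 100.0, 0.3] n med 0.015750177185014768
tilt resid [0.0285 0.0007 0.0155]
```

View pics/w8c.png

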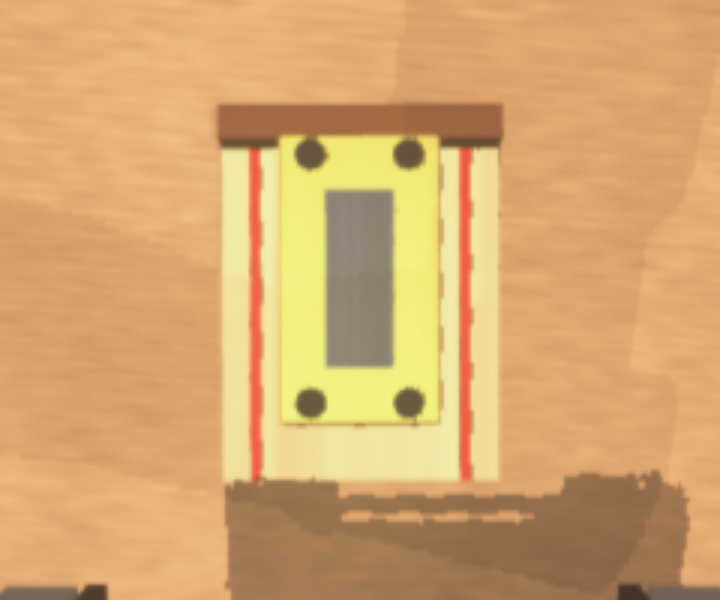

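The cover lies square between the red lines, with its short end at (360,136) against the cleat.

step_hand(
  rows=[
    [[-0.05,0.03,-0.01],1,0.088],
    [[-0.1,0.06,-0.02],2,0.088],
    [[-0.15,0.09,-0.03],3,0.088],
    [[-0.2,0.12,-0.04],4,0.088],
    [[-0.249,0.152,-0.04],4,0.088],
    [[-0.249,0.152,-0.04],4,0.088],
    [[-0.249,0.152,-0.04],4,0.088],
  ],
)

```text
clock: 30.05
tool_pos: [0.7404, -0.1202, 0.2989]
orientation: [-180.0, -0.1, 179.9]
force: [0.1, -0.9, -0.0]
opening: 0.0877
gripper_force: 0.0
```

```bash
python3 - <<'E'
from st import *
from go import go
s=load("wr2"); P=cloud(s); seat=np.array([.461,-.2928,.03]); a=np.radians(3.9); th=.26
up=np.array([np.cos(a)*np.cos(th),np.sin(a)*np.cos(th),np.sin(th)]); yv=np.array([-np.sin(a),np.cos(a),0])
Q=(P-seat)@np.c_[up,yv,np.cross(up,yv)]; q=Q[(Q[...,2]>.013)&(Q[...,2]<.025)&(abs(Q[...,0])<.07)&(abs(Q[...,1])<.04)]
print(rect(q[:,:2]),np.linalg.lstsq(np.c_[q[:,:2],np.ones(len(q))],q[:,2],rcond=None)[0].round(4))
s=snap("wrist"); save(s,"w9.png"); np.savez("wst40.npz",**s); b=(220,20,390,235)
P=cloud(s); m=(P[...,2]>.02)&(P[...,2]<.04); w=np.zeros_like(m); w[20:200,270:365]=1; m&=w
uv=np.argwhere(m)[:,::-1]; c=rect(ray(s,uv,.03)[:,:2]); print("hs",c,m.sum())
go(c[0]/1000,c[1]/1000,.03,c[4]+180)
cv2.imwrite("pics/w9c.png",cv2.resize(s["frame"][0:240,100:520,::-1],None,fx=1.8,fy=1.8))
E
```

```text
[-6.7, -0.6, 110.9, 77.3, -0.1] [0.0018 0.0012 0.016 ]
hs [674.9, -124.5, 127.6, 61.9, 7.4] 2873
d 0.0652 -0.0039 0.2696 turn -7.54 j6 -95.7 z 0.2996 t 30.1 open 0.0876
```

View pics/w9c.png

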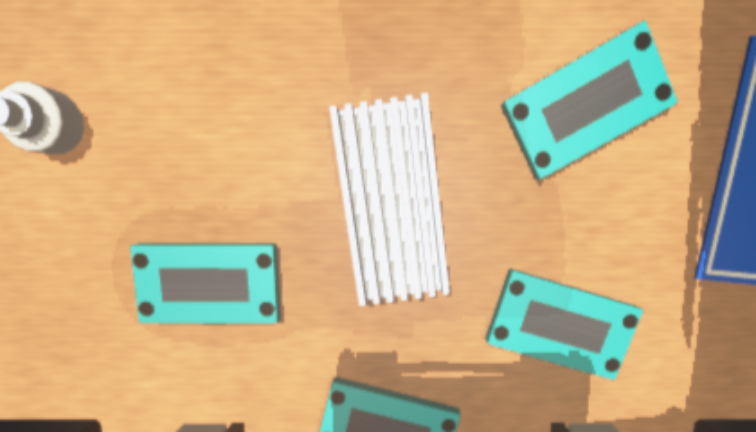

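The bare heat sink is at (390,200), fins upright and nothing close to its long sides. The cover's top face reads 16.0 mm off the ramp with 0.1° residual tilt, so it is flat.

step_hand(
  rows=[
    [[0.03,-0.002,0.03],-3,0.088],
    [[0.0652,-0.0039,0.08],-7.5,0.088],
    [[0.0652,-0.0039,0.13],-7.5,0.088],
    [[0.0652,-0.0039,0.18],-7.5,0.088],
    [[0.0652,-0.0039,0.22],-7.5,0.088],
    [[0.0652,-0.0039,0.25],-7.5,0.088],
    [[0.0652,-0.0039,0.264],-7.5,0.088],
    [[0.0652,-0.0039,0.264],-7.5,0.088],
  ],
)

```text
clock: 31.1
tool_pos: [0.6751, -0.1247, 0.0361]
orientation: [-180.0, -0.0, -172.7]
force: [0.6, -0.6, 0.1]
opening: 0.0875
gripper_force: 0.0
```

```bash
python3 go.py .6749 -.1245 .031 187.4
```

```text
d 0.0002 0.0002 0.0051 turn -0.06 j6 -88.4 z 0.0361 t 31.1 open 0.0875
```

step_hand(
  rows=[
    [[0,0,0.002],0,0.088],
    [[0,0,0.003],0,0.088],
  ],
)

```text
clock: 31.35
tool_pos: [0.6765, -0.124, 0.0344]
orientation: [-180.0, 0.1, -172.6]
force: [-0.4, -0.9, 0.7]
opening: 0.0876
gripper_force: 0.0
```

```bash
python3 go.py .6749 -.1245 .031 187.4
```

```text
d 0.0017 -0.0003 0.0034 turn -0.01 j6 -88.4 z 0.0344 t 31.35 open 0.0876
```

step_hand(
  rows=[
    [[0,0,0.001],0,0.075],
    [[0,0,0.001],0,0.065],
    [[0,0,0.001],0,0.055],
    [[0,0,0.001],0,0.055],
    [[0,0,0.001],0,0.055],
    [[0,0,0.001],0,0.055],
    [[0,0,0.001],0,0.055],
  ],
)

```text
clock: 32.22
tool_pos: [0.6758, -0.1239, 0.0321]
orientation: [180.0, 0.0, -172.6]
force: [-0.5, 1.0, 1.5]
opening: 0.0616
gripper_force: 30.0
```

```bash
python3 go.py .6541 .1526 .09 174.4
```

```text
d -0.014 0.277 -0.0579 turn 12.98 j6 -88.4 z 0.0321 t 32.225 open 0.0616
```

step_hand(
  rows=[
    [[0,0,-0.01],0,0.055],
    [[0,0,-0.03],0,0.055],
    [[0,0.01,-0.06],0,0.055],
    [[-0.002,0.04,-0.07],2,0.055],
    [[-0.004,0.08,-0.07],5,0.055],
    [[-0.007,0.12,-0.07],8,0.055],
    [[-0.01,0.16,-0.07],11,0.055],
    [[-0.012,0.2,-0.07],13,0.055],
  ],
)

```text
clock: 33.22
tool_pos: [0.6621, 0.0772, 0.1037]
orientation: [180.0, 0.1, 174.3]
force: [0.5, 0.1, -3.3]
opening: 0.062
gripper_force: 30.0
```

step_hand(
  rows=[
    [[0,0.035,0],0,0.055],
    [[0,0.065,0],0,0.055],
    [[0,0.073,0],0,0.055],
    [[0,0.073,0],0,0.055],
    [[0,0.073,0],0,0.055],
  ],
)

```text
clock: 33.85
tool_pos: [0.669, 0.1476, 0.1024]
orientation: [-180.0, -0.0, 174.3]
force: [-0.2, 0.1, -3.0]
opening: 0.0619
gripper_force: 30.0
```

```bash
python3 go.py .655 .1526 .0361 174.4
```

```text
d 0.0144 0.0036 0.0663 turn -0.06 j6 -124.4 z 0.1024 t 33.85 open 0.0619
```

step_hand(
  rows=[
    [[0.0144,0.0036,0.01],0,0.055],
    [[0.0144,0.0036,0.03],0,0.055],
    [[0.0144,0.0036,0.05],0,0.055],
    [[0.0144,0.0036,0.06],0,0.055],
    [[0.0144,0.0036,0.064],0,0.055],
    [[0.0144,0.0036,0.065],0,0.055],
    [[0.0144,0.0036,0.065],0,0.055],
  ],
)

```text
clock: 34.72
tool_pos: [0.6555, 0.1536, 0.0377]
orientation: [180.0, 0.0, 174.4]
force: [-0.4, 0.1, -3.3]
opening: 0.0618
gripper_force: 30.0
```

```bash
python3 go.py .655 .1526 .0361 174.4
```

```text
d 0.0004 -0.0011 0.0016 turn -0.01 j6 -125.4 z 0.0377 t 34.725 open 0.0618
```

step_hand(
  rows=[
    [[0,-0.001,0.001],0,0.055],
    [[0,-0.001,0.0018],0,0.055],
    [[0,-0.001,0.0018],0,0.055],
    [[0,-0.001,0.0018],0,0.055],
  ],
)

```text
clock: 35.22
tool_pos: [0.6552, 0.1526, 0.0361]
orientation: [180.0, 0.0, 174.4]
force: [-3.2, -1.4, 6.1]
opening: 0.0615
gripper_force: 30.0
```

Contact is made. Release, rise, and back off in +x for a check image.

step_hand(
  rows=[
    [[0,0,0],0,0.065],
    [[0,0,0],0,0.075],
    [[0,0,0],0,0.088],
    [[0,0,0],0,0.088],
    [[0,0,-0.02],0,0.088],
    [[0,0,-0.06],0,0.088],
    [[0,0,-0.11],0,0.088],
    [[0,0,-0.16],0,0.088],
  ],
)

```text
clock: 36.22
tool_pos: [0.6548, 0.1525, 0.1966]
orientation: [-180.0, -0.0, 174.4]
force: [1.0, 1.0, 0.0]
opening: 0.0878
gripper_force: 0.0
```

step_hand(
  rows=[
    [[-0.03,0,-0.05],0,0.088],
    [[-0.06,0,-0.1],0,0.088],
    [[-0.08,0,-0.15],0,0.088],
    [[-0.08,0,-0.15],0,0.088],
    [[-0.08,0,-0.15],0,0.088],
  ],
)

```text
clock: 36.85
tool_pos: [0.7344, 0.1447, 0.3445]
orientation: [180.0, -0.1, 174.4]
force: [-0.6, -0.2, -1.0]
opening: 0.0877
gripper_force: 0.0
```

```bash
python3 - <<'E'
from st import *
s=snap("wrist"); np.savez("we10.npz",**s); save(s,"e1.png")
P=cloud(s); m=(P[...,2]>.026)&(P[...,2]<.042)
for k in cv2.findContours(m.astype(np.uint8),cv2.RETR_EXTERNAL,cv2.CHAIN_APPROX_NONE)[0]:
    if cv2.contourArea(k)>60: print(cv2.boundingRect(k),rect(ray(s,k[:,0,:],.034)[:,:2]))
E
```

```text
(341, 47, 5, 104) [657.3, 180.7, 127.4, 4.4, -5.6]
(334, 47, 4, 104) [656.4, 171.4, 127.4, 3.9, -5.0]
(327, 47, 3, 104) [655.4, 161.8, 127.4, 2.7, -5.3]
(319, 47, 4, 104) [654.5, 152.1, 127.4, 4.0, -5.6]
(312, 47, 3, 104) [653.5, 142.4, 127.4, 2.7, -5.9]
(304, 47, 4, 104) [652.6, 132.8, 127.4, 3.9, -6.3]
(296, 47, 5, 104) [651.6, 123.5, 127.4, 4.4, -5.6]
(438, 45, 25, 44) [633.5, 316.4, 52.9, 24.9, 11.7]
```

View pics/e1.png

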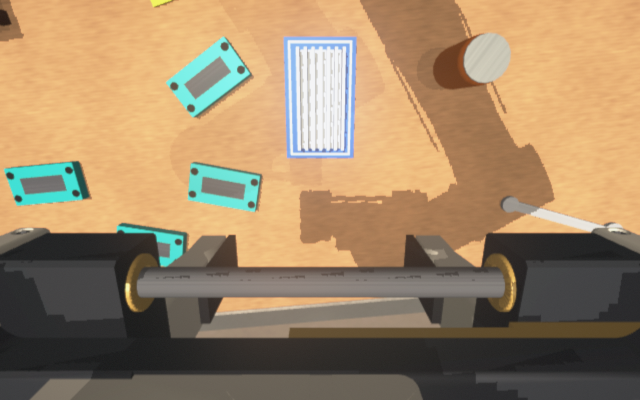

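The heat sink sits centred and aligned inside the blue outline at (320,98), reading (654.5, 152.1) mm at −5.6°. Next check is the relay and fuse box.

step_hand(
  rows=[
    [[0.055,0,0],0,0.088],
    [[0.11,0,0],0,0.088],
    [[0.165,0,0],0,0.088],
    [[0.215,0,0],0,0.088],
    [[0.215,0,0],0,0.088],
    [[0.215,0,0],0,0.088],
  ],
)

```text
clock: 37.65
tool_pos: [0.5203, 0.1658, 0.345]
orientation: [-180.0, -0.0, 174.4]
force: [-0.3, -0.0, 0.8]
opening: 0.0875
gripper_force: 0.0
```

```bash
python3 - <<'E'
from st import *
s=snap("wrist"); save(s,"e2.png"); P=cloud(s)
for n,lo,hi in [("fuse/relay",.022,.045)]:
  m=(P[...,2]>lo)&(P[...,2]<hi); m[225:]=0
  for k in cv2.findContours(m.astype(np.uint8),cv2.RETR_EXTERNAL,cv2.CHAIN_APPROX_NONE)[0]:
    if cv2.contourArea(k)>60: print(cv2.boundingRect(k),rect(ray(s,k[:,0,:],.030)[:,:2]),rect(ray(s,k[:,0,:],.034)[:,:2]))
E
```

```text
(423, 206, 34, 19) [611.1, 325.2, 48.5, 18.9, -69.4] [609.6, 323.9, 48.1, 18.7, -69.4]
(0, 121, 37, 75) [480.2, -247.3, 105.6, 48.8, -20.3] [479.9, -243.5, 104.6, 48.3, -20.3]
(421, 76, 34, 39) [448.5, 324.8, 46.3, 37.4, -10.6] [448.5, 323.4, 45.8, 37.1, -10.6]
(147, 73, 56, 67) [429.8, -17.8, 75.7, 48.4, 11.8] [430.0, -16.1, 75.0, 48.0, 11.8]
```

View pics/e2.png

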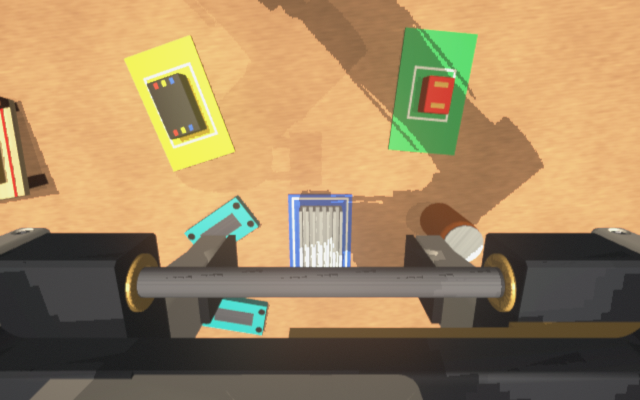

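The fuse box at (177,106) and relay at (437,95) both lie aligned inside their outlines; the apparent shift is parallax on their tops, and they measure within about 2 mm of centre. The can and valve have not moved, so I am handing the job in.

```bash
python3 -c "
from plant import job
print(job.close_job())"
```

```text
the job is handed in; nothing more can be done
None
```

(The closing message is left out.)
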